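# Set up the screw-counting scale

## Task

The square pot stands mouth-down on the bench. Turn it over and stand it mouth-up, wholly on the steel pan of the counting scale, without dropping it, and let go of it. Then zero the scale with its oblong key and start the count with its round key: press them one after the other, each fully down for a moment, leaving the square key between them unpressed and the other things on the bench where they are.

Things in the scene. Friction and masses are not known exactly. Their poses are not given: they have to be found in the camera images.
- pot: loose open square grey plastic pot, black band round its mouth, black foot line on its flat bottom; 56 x 56 mm outside, 64 mm tall, straight 3 mm walls, 80 to 170 g; stable on bottom, mouth or any side. Origin at its centre (32 mm from bottom and mouth, 28 mm from each side); z points out of the mouth (down at the start), x and y square to the sides.
- scale: counting scale fixed to the bench: grey housing 230 mm deep (x) x 180 mm wide (y), top face 45 mm above the bench. Origin under its centre on the bench, z up. Steel pan toward its +x side, a row of three white keys along its -x edge (the edge towards the robot) and a dark display strip between.
- pan (a point): centre of the top face of the scale's flat rigid steel pan, 60 mm above the bench; the pan is 130 mm along the scale's x and 160 mm along its y, without a rim. Axes as the scale's.
- key_oblong_top (a point): centre of the top of the oblong key (18 mm along the scale's x, 40 mm along its y), at the scale's +y end of the row; 10 mm above the housing when up. It moves down with the key.
- key_round_top (a point): centre of the top of the round key (20 mm diameter), at the scale's -y end of the row, 110 mm from the oblong key; 10 mm above the housing when up.
- key_square_top (a point): centre of the top of the square key (18 x 18 mm), midway between the other two, 55 mm from each; 10 mm above the housing when up. Not to be pressed.
- key_oblong (a joint): travel of the oblong key in m: 0 up, 0.006 fully down; springs back; about 1.7 N to start moving, 5 N fully down.
- key_round (a joint): travel of the round key in m, the same spring and stroke.
- key_square (a joint): travel of the square key in m, the same spring and stroke; to stay up.
- jar: closed glass jar with steel lid, 56 mm diameter, 75 mm tall, standing on the bench; leave alone. Origin at the centre of its underside.
- screwdriver: screwdriver lying on the bench along its own x, about 200 mm long and under 40 mm high; leave alone.
- offcut: wooden offcut 110 x 45 x 30 mm lying on the bench; leave alone. Origin at the centre of its underside.
Mind the look-alikes: they are no part of the job. Leave any blue, orange or red look-alike of the pot alone.

How it is judged:
By the outcome, as a careful person would: the job done as asked, in the order asked, and still so for the second after the job is handed in, with the robot touching nothing.
It also fails if it takes over 72 s, if anything falls off the work surface, if the arm or the gripper's body presses on something with over 40 N, if the wrist force passes 120 N, or if a joint passes its speed limit or range.

## Robot

A 6-joint arm with a two-finger parallel gripper is mounted at the origin on the work surface. World frame = base frame: x ahead of the robot, y to its left, z up, the work surface at z = 0. Lengths are in m, angles in rad, forces in N, time in s.
With the tool pointing down it reaches from about 0.25 to 0.725 m from the base axis. Payload 9.7 kg.
Tool frame: the origin (TCP) lies where the fingers leave the gripper's body, on its centre line; the fingertips stand 73 mm ahead of it and the grasp point (between the pads) lies 54 mm ahead of it; z points along the fingers, y is the line along which they close (so a half turn about z gives the same grasp; the last joint's range is limited). The gripper opens to 85 mm and grips with 20 to 120 N. Pads are 22 mm wide; open, the fingers measure 114 mm over their backs; the gripper's body (76 mm by 85 mm) begins 54 mm behind the grasp point. The pads swing forward as they close: fully open they stand 13 mm farther back than shut.
Start: joints at [0, 0.087, 0.176, 1.66, 0, 1.571], TCP at [0.55, -0, 0.304] pointing down, gripper open.
Joint ranges: [-3.13, 3.13], [-0.85, 1.81], [-1.15, 1.24], [-2.2, 2.28], [-1.44, 1.52], [-3.14, 3.14]. Speed limits (rad/s): [2.22, 2.22, 2.57, 3.14, 3.14, 3.14].

## Interface

Orientations are given as a 3x3 rotation matrix whose columns are the frame's x, y, z axes.
In Python, from bench import manip, grip, ik, readout, cams gives the robot as it stands. The module is installed in compiled form; this text tells all that it offers. Calls block until the motion is done:
- manip.move_ptp(position, orientation): joint-space move of the TCP to a pose.
- manip.move_straight(position, frame=None, velocity=0.15, until_force=None): straight line of the TCP; frame=None keeps the orientation; velocity is the mean speed in m/s. With until_force (N) it stops when the force on the tool has changed by that much, and returns True; else False.
- manip.move_j(angles): joint-space move.
- grip(opening, strength=None): finger opening in m; strength is the grip in N (None keeps the last); returns when the fingers have stopped.
- manip.wait(seconds).
- ik(position, orientation): joint angles nearest the present ones, or None.
- readout.state(): the state.
- cams.snapshot(name): name is "scene" or "side" or "wrist"; returns the picture (384x512x3 uint8, blue, green, red); there is no depth.
- cams.camera_model(name): a dict with "mtx" (3x3 intrinsics, pixels), "eye" and "orientation" of the camera in the world. Camera axes: x right, y up, looking along -z (the intrinsics and any distortion apply to the point x, -y, -z); pixel columns grow to the right and rows downward; lengths in m; the calibration is good to about 2 mm. A picture is of the moment at which its call begins: read the wrist's pose just before it. camera_model takes no time and is no camera call; for the wrist camera it gives the pose at the moment of the call.
A pose or a line that the arm cannot do raises manip.Unreachable and nothing moves.
- manip.hand_in(): hands the job in; it is judged then, once.
The state is a dict: "time": time; "qpos": joint angles; "qd": joint speeds; "effort": joint torques, N m; "tcp_pos": TCP position; "ee_rot": TCP orientation; "ft_force": force on the tool from outside, world axes, zero at the start; "ft_torque": the same for the moment, N m; "gripper_width": finger opening in m; "gripper_force": force on a finger pad.
Only numpy, scipy, OpenCV 4.12 (cv2) and the standard library are available. Lean on these libraries where they do the work, as an engineer would, in place of code of your own. Each camera call takes 0.05 s, during which the arm holds its last target. There are 200 camera calls.

## Working session

There is one attempt and no reset: what is moved stays moved. The work goes in short steps, each a Python script; the robot and the scene stay as the last script left them, time stands still between calls to the robot, and variables do not carry over. Pictures are saved under pics/ and viewed, at most 10 in all, crops included, and the job is handed in when it is done.

```bash
mkdir -p pics; ls; python3 - <<'E'
from bench import manip, grip, ik, readout, cams
import cv2,numpy as np
a=[]
for n in ["scene","side"]:
    im=cams.snapshot(n); cv2.imwrite(f"pics/{n}0.png",im); m=cams.camera_model(n); print(n,{k:np.round(v,4).tolist() if not isinstance(v,str) else v for k,v in m.items()})
    a.append(im)
im=cams.snapshot("wrist"); cv2.imwrite("pics/wrist0.png",im); m=cams.camera_model("wrist"); print({k:np.round(v,4).tolist() for k,v in m.items()})
print(readout.state())
E
```

```text
pics
scene {'mtx': [[370.7834, 0.0, 259.6702], [0.0, 370.7834, 197.5301], [0.0, 0.0, 1.0]], 'eye': [1.0331, 0.8532, 0.6733], 'orientation': [[-0.8885, -0.2341, 0.3947], [0.4587, -0.4808, 0.7473], [0.0148, 0.845, 0.5346]]}
side {'mtx': [[390.1136, 0.0, 249.5225], [0.0, 390.1136, 192.7282], [0.0, 0.0, 1.0]], 'eye': [0.3148, 0.7005, 0.8567], 'orientation': [[-0.9333, 0.2616, -0.2461], [-0.3591, -0.6775, 0.6419], [0.0012, 0.6874, 0.7262]]}
{'mtx': [[340.5004, 0.0, 258.6562], [0.0, 340.5004, 186.7921], [0.0, 0.0, 1.0]], 'eye': [0.5512, 0.0727, 0.3738], 'orientation': [[1.0, -0.0019, 0.0006], [0.0017, 0.9586, 0.2846], [-0.0012, -0.2846, 0.9586]]}
{'time': 0.15, 'qpos': array([-2.10228258e-05,  8.73729146e-02,  1.75355131e-01,  1.65980161e+00,
        8.51826950e-06,  1.57076708e+00]), 'qd': array([ 0.0003342 , -0.00197789,  0.00511523,  0.00112998,  0.00080786,
       -0.00175594]), 'effort': array([-3.04631758e-03, -5.20762289e+01,  4.65044117e+01,  1.38444663e-02,
       -2.16874664e-04, -1.82086734e-05]), 'tcp_pos': array([ 5.49915001e-01, -9.75148682e-06,  3.03344355e-01]), 'ee_rot': array([[-8.21803778e-06,  9.99999477e-01, -1.02306574e-03],
       [ 1.00000000e+00,  8.22677884e-06,  8.53977723e-06],
       [ 8.54818930e-06, -1.02306567e-03, -9.99999477e-01]]), 'ft_force': array([-0.50316731,  0.85681674, -0.3820614 ]), 'ft_torque': array([-0.01730703,  0.03971514,  0.03879362]), 'gripper_force': 0.0, 'gripper_width': 0.08532887375165688}
```

View pics/scene0.png

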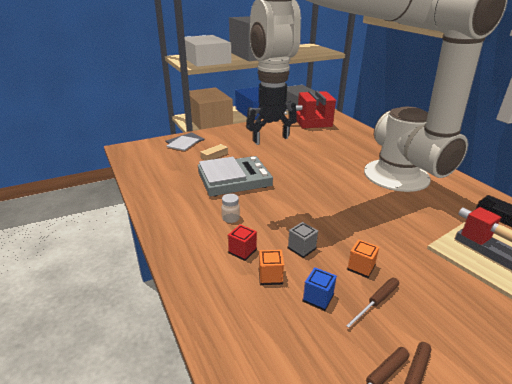

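View pics/side0.png

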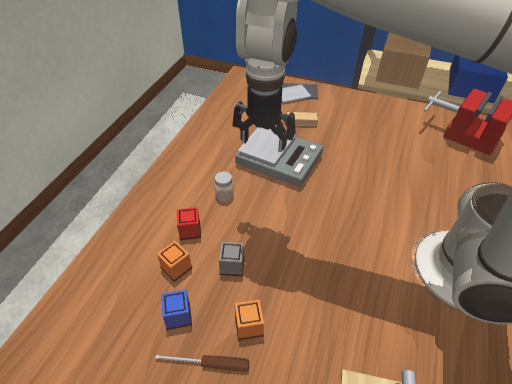

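Candidates (scene px): grey (303,238), red (242,242), orange (271,266) and (363,257), blue (320,288). Only the grey one fits the description, since the coloured ones are look-alikes. In the side view it is at (231,258). The scale is at scene (235,175), side (280,157). I'll confirm this in an enlarged crop.

```bash
cat > h.py <<'E'
import cv2,numpy as np
from bench import manip, grip, ik, readout, cams
def ray(m,px):
    K=np.array(m["mtx"]); d=m.get("dist",m.get("distortion"))
    p=cv2.undistortPoints(np.array([[px]],float),K,None if d is None else np.array(d))[0,0]
    return np.array(m["eye"]),np.array(m["orientation"])@np.array([p[0],-p[1],-1.])
def plane(m,px,z):
    e,d=ray(m,px); return e+d*(z-e[2])/d[2]
def proj(m,P):
    c=np.array(m["orientation"]).T@(np.array(P)-m["eye"]); q=np.array(m["mtx"])@[c[0],-c[1],-c[2]]; return q[:2]/q[2]
E
python3 - <<'E'
from h import *
print(cams.camera_model("wrist").keys())
s=cv2.imread("pics/scene0.png");d=cv2.imread("pics/side0.png")
f=lambda im,x,y,w,h,k:cv2.resize(im[y:y+h,x:x+w],None,fx=k,fy=k,interpolation=cv2.INTER_CUBIC)
top=np.hstack([f(s,190,145,95,60,4),f(d,230,120,100,60,4)])
bot=np.hstack([f(s,275,215,60,45,6),f(d,205,232,60,45,6)])
bot=cv2.copyMakeBorder(bot,0,0,0,top.shape[1]-bot.shape[1],cv2.BORDER_CONSTANT)
cv2.imwrite("pics/crop1.png",np.vstack([top,bot]))
for n,im,c in [("scene",s,(303,238)),("side",d,(231,258))]:
    m=cams.camera_model(n); print(n,"pot",plane(m,c,.05).round(3))
    hsv=cv2.cvtColor(im,cv2.COLOR_BGR2HSV)
    k=cv2.inRange(hsv,(0,0,185),(180,45,255))
    nn,l,st,ce=cv2.connectedComponentsWithStats(k)
    for i in range(1,nn):
        P=plane(m,ce[i],.055)
        if 3<st[i,4]<3000 and .2<P[0]<.9 and -.6<P[1]<.5: print(ce[i].round(1),st[i].tolist(),P.round(3))
E
```

```text
dict_keys(['mtx', 'eye', 'orientation'])
scene pot [0.561 0.214 0.05 ]
[182.4 142.1] [167, 136, 31, 13, 225] [ 0.665 -0.522  0.055]
[221.4 168.9] [199, 157, 47, 25, 773] [ 0.611 -0.239  0.055]
[253.  157.5] [251, 157, 5, 2, 10] [ 0.47  -0.272  0.055]
[257.3 163.9] [255, 163, 6, 3, 15] [ 0.479 -0.218  0.055]
[262.9 170.7] [259, 168, 8, 6, 31] [ 0.485 -0.163  0.055]
[229.7 197.5] [222, 194, 16, 8, 103] [ 0.66  -0.052  0.055]
[359.6 313.9] [347, 302, 27, 25, 72] [0.598 0.486 0.055]
side pot [0.551 0.21  0.05 ]
[294.   92.6] [282, 85, 29, 16, 304] [ 0.616 -0.549  0.055]
[262.2 144.9] [238, 128, 44, 35, 900] [ 0.624 -0.22   0.055]
[287.7 142.4] [287, 141, 3, 5, 10] [ 0.552 -0.261  0.055]
[312.4 146.4] [310, 145, 6, 4, 21] [ 0.472 -0.27   0.055]
[305.6 156.4] [303, 155, 6, 4, 19] [ 0.48  -0.216  0.055]
[298.5 167.1] [294, 163, 10, 9, 53] [ 0.487 -0.161  0.055]
[222.7 176.8] [215, 171, 16, 12, 143] [ 0.683 -0.04   0.055]
[176.2 357.8] [155, 355, 46, 6, 74] [0.56  0.474 0.055]
```

View pics/crop1.png

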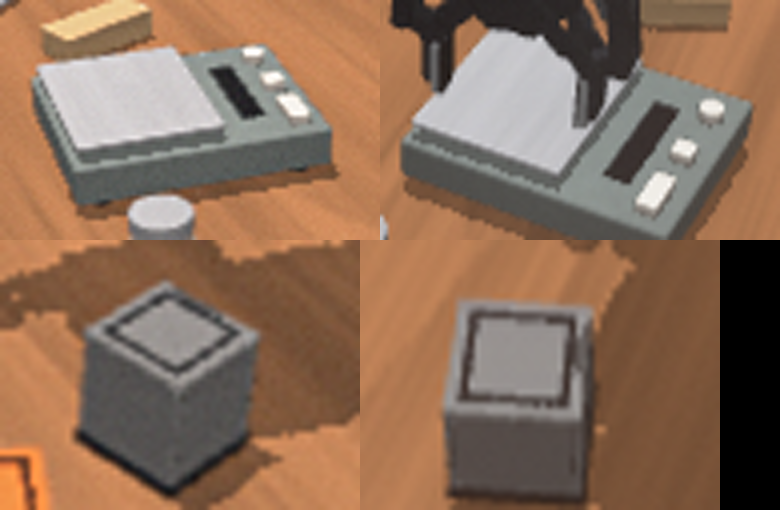

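View pics/wrist0.png

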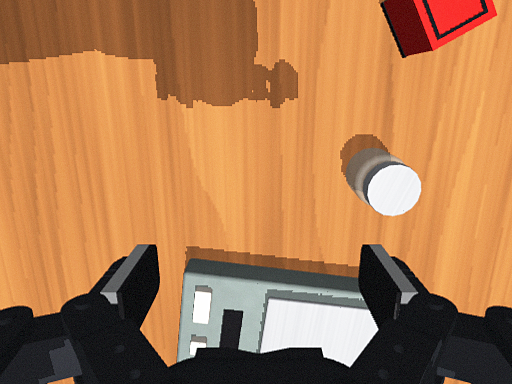

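Confirmed: the grey pot stands mouth-down, with its black band low and the foot line on top. Its top corners in the scene view are about (303,222), (318,231), (305,238) and (289,230). The scale's pan and its keys, oblong (263,171), square (257,164) and round (253,157), are clear too. The plan is two 90° turns with the tool tilted ±45°, laying the pot on its side in between. Next I'll check the geometry and the IK.

```bash
cat >> h.py <<'E'
G=0.054
def frame(az,tilt,s=1):
    """tool z leans by tilt from straight down toward azimuth az; y horizontal (sign s)"""
    u=np.array([np.cos(az),np.sin(az),0]); z=u*np.sin(tilt)-np.array([0,0,1])*np.cos(tilt)
    y=s*np.array([-np.sin(az),np.cos(az),0]); return np.column_stack([np.cross(y,z),y,z])
def tcp(g,R): return np.array(g)-G*R[:,2]
E
python3 - <<'E'
from h import *
S=cams.camera_model("scene");D=cams.camera_model("side")
def quad(m,pts,z):
    P=np.array([plane(m,p,z)[:2] for p in pts]); e=np.roll(P,-1,0)-P
    print("c",P.mean(0).round(4),"len",np.linalg.norm(e,axis=1).round(3),"ang",(np.degrees(np.arctan2(e[:,1],e[:,0]))%90).round(1)); return P
quad(S,[(303,222.4),(317.9,230.9),(304.7,238),(289.2,229.7)],.064)
quad(D,[(221.3,242),(243.4,242.9),(242.2,260.3),(219.5,259.5)],.064)
print("pan");quad(S,[(199.5,162),(233.3,156.8),(245.5,175.8),(209.8,182.5)],.060)
for n,m in [("scene",S),("side",D)]:
    im=cv2.imread(f"pics/{n}0.png");h=cv2.cvtColor(im,cv2.COLOR_BGR2HSV)
    for c,lo,hi in [("red",(172,150,60),(180,255,255)),("red2",(0,200,60),(3,255,255)),("orange",(6,190,120),(15,255,255)),("blue",(112,150,60),(125,255,255))]:
        nn,l,st,ce=cv2.connectedComponentsWithStats(cv2.inRange(h,lo,hi))
        for i in range(1,nn):
            P=plane(m,ce[i],.04)
            if 150<st[i,4]<1500 and .2<P[0]<1 and -.3<P[1]<.6: print(n,c,ce[i].round(),st[i,4],P[:2].round(3))
# ik feasibility
P0=np.array([.556,.212,.034])
for k in range(4):
  for s in (1,-1):
    for T in (45,):
      for yaw in (0,):
        az=k*np.pi/2+np.radians(yaw); R=frame(az,np.radians(T),s); q=[ik(tcp(P0+[0,0,h],R),R) for h in (0,.1)]
        print("pick",k*90,s,[None if a is None else a.round(2).tolist() for a in q])
E
```

```text
c [0.5518 0.2002] len [0.053 0.05  0.052 0.053] ang [16.5 11.5 20.2 12.7]
c [0.5537 0.1992] len [0.055 0.051 0.055 0.052] ang [18.2 18.4 18.7 19.1]
pan
c [ 0.6125 -0.2303] len [0.128 0.153 0.126 0.157] ang [83.8 81.8 85.4 82.9]
side blue [174. 302.] 244 [0.628 0.361]
pick 0 1 [[0.52, -0.34, -0.85, 0.34, -0.36, 0.39], [0.52, -0.44, -0.72, 0.58, -0.36, 0.39]]
pick 0 -1 [[0.52, -0.34, -0.85, 0.34, -0.36, -2.75], [0.52, -0.44, -0.72, 0.58, -0.36, -2.75]]
pick 90 1 [[0.04, 0.18, -0.3, 1.05, 0.78, -1.51], [0.04, 0.1, -0.18, 1.24, 0.78, -1.51]]
pick 90 -1 [[0.04, 0.18, -0.3, 1.05, 0.78, 1.63], [0.04, 0.1, -0.18, 1.24, 0.78, 1.63]]
pick 180 1 [[0.28, 1.02, 0.84, 2.16, 0.19, -2.94], None]
pick 180 -1 [[0.28, 1.02, 0.84, 2.16, 0.19, 0.2], None]
pick 270 1 [[0.62, 0.66, 0.31, 1.75, -0.61, 2.37], [0.62, 0.61, 0.43, 1.92, -0.61, 2.37]]
pick 270 -1 [[0.62, 0.66, 0.31, 1.75, -0.61, -0.78], [0.62, 0.61, 0.43, 1.92, -0.61, -0.78]]
```

```bash
python3 - <<'E'
from h import *
R=frame(0,0,1); R=np.column_stack([[0,1,0],[1,0,0],[0,0,-1]]).astype(float)
manip.move_ptp([.553,.14,.30],R)
m=cams.camera_model("wrist"); im=cams.snapshot("wrist"); cv2.imwrite("pics/wrist1.png",im)
c=proj(m,[.553,.200,.064]); print("expect",c.round(1))
h=cv2.cvtColor(im,cv2.COLOR_BGR2HSV)
k=((h[...,1]<60)&(h[...,2]>60)).astype(np.uint8)*255   # grey faces
nn,l,st,ce=cv2.connectedComponentsWithStats(k,connectivity=4)
for i in range(1,nn):
    if st[i,4]>150 and np.hypot(*(ce[i]-c))<70:
        print(st[i].tolist(),ce[i].round(1))
        ct=np.argwhere(l==i)[:,::-1].astype(float)
        W=np.array([plane(m,p,.064)[:2] for p in ct[::1]]); r=cv2.minAreaRect((W*1e3).astype(np.float32)); print(r)
S=cams.camera_model("scene");D=cams.camera_model("side")
for n,mm,px in [("red",D,(188,218)),("or1",D,(173,257)),("or2",D,(249,315)),("blue",D,(176,303))]: print(n,plane(mm,px,.05)[:2].round(3))
print(readout.state()["time"])
E
```

```text
expect [257.7 101.5]
[221, 56, 79, 83, 3711] [261.   97.2]
((556.0053100585938, 202.58230590820312), (55.89252471923828, 56.12483596801758), 16.70646095275879)
red [0.709 0.134]
or1 [0.686 0.259]
or2 [0.456 0.333]
blue [0.62  0.365]
0.8167
```

View pics/wrist1.png

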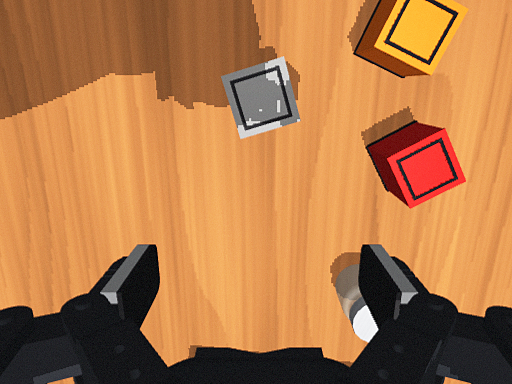

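The wrist view shows the grey pot at (261,97), with the red and orange look-alikes to its right. The measured top is 55.9 x 56.1 mm, which matches the given size. The pot is at (0.556, 0.203) with a yaw of 16.7°.

```bash
python3 - <<'E'
from h import *
r=np.radians; f=lambda q: None if q is None else q.round(2).tolist()
def chk(n,c,az,s,hs=(0,.08)):
    R=frame(r(az),r(45),s); g=np.array(c)-.004*R[:,2]
    q=[ik(tcp(g+[0,0,h],R),R) for h in hs]; 
    back=ik(tcp(g,R)-.1*R[:,2],R)
    print(n,az,s,[f(a) for a in q],"back",f(back))
for s in (1,-1): chk("pick1",[.5555,.202,.032],16.7,s)
for az in (60,90,120,240,270,300):
    for s in (1,-1): chk("P",[.42,.06,.028],az,s)
for az in (-20,-8,20):
    for s in (1,-1): chk("pan",[.617,-.231,.092],az,s)
E
```

```text
pick1 16.7 1 [[0.38, -0.43, -0.93, 0.29, -0.06, 0.06], [0.38, -0.52, -0.82, 0.49, -0.06, 0.06]] back [0.39, -0.75, -0.96, 0.58, -0.07, 0.07]
pick1 16.7 -1 [[0.38, -0.43, -0.93, 0.29, -0.06, -3.08], [0.38, -0.52, -0.82, 0.49, -0.06, -3.08]] back [0.39, -0.75, -0.96, 0.58, -0.07, -3.07]
P 60 1 [[-0.31, -0.43, -0.86, 0.94, 0.76, -1.28], [-0.31, -0.5, -0.74, 1.13, 0.76, -1.28]] back [-0.52, -0.43, -0.71, 1.29, 0.79, -1.57]
P 60 -1 [[-0.31, -0.43, -0.86, 0.94, 0.76, 1.86], [-0.31, -0.5, -0.74, 1.13, 0.76, 1.86]] back [-0.52, -0.43, -0.71, 1.29, 0.79, 1.57]
P 90 1 [[-0.3, 0.03, -0.48, 1.35, 0.74, -1.99], [-0.3, -0.05, -0.39, 1.51, 0.74, -1.99]] back [-0.45, 0.07, -0.31, 1.6, 0.69, -2.17]
P 90 -1 [[-0.3, 0.03, -0.48, 1.35, 0.74, 1.15], [-0.3, -0.05, -0.39, 1.51, 0.74, 1.15]] back [-0.45, 0.07, -0.31, 1.6, 0.69, 0.97]
P 120 1 [[-0.2, 0.33, -0.18, 1.65, 0.56, -2.47], [-0.2, 0.26, -0.1, 1.8, 0.56, -2.47]] back [-0.29, 0.39, 0.05, 1.86, 0.5, -2.56]
P 120 -1 [[-0.2, 0.33, -0.18, 1.65, 0.56, 0.67], [-0.2, 0.26, -0.1, 1.8, 0.56, 0.67]] back [-0.29, 0.39, 0.05, 1.86, 0.5, 0.59]
P 240 1 [[0.41, 0.44
[... 909 characters left out ...]
0.6, 0.01, -0.01]
pan -20 -1 [[-0.36, -0.3, -0.71, 0.37, 0.01, 3.13], [-0.36, -0.36, -0.6, 0.55, 0.01, 3.13]] back [-0.36, -0.56, -0.74, 0.6, 0.01, 3.13]
pan -8 1 [[-0.45, -0.28, -0.69, 0.39, 0.21, -0.22], [-0.45, -0.33, -0.58, 0.57, 0.21, -0.22]] back [-0.5, -0.52, -0.71, 0.62, 0.25, -0.26]
pan -8 -1 [[-0.45, -0.28, -0.69, 0.39, 0.21, 2.92], [-0.45, -0.33, -0.58, 0.57, 0.21, 2.92]] back [-0.5, -0.52, -0.71, 0.62, 0.25, 2.88]
pan 20 1 [[-0.6, -0.09, -0.49, 0.64, 0.61, -0.77], [-0.6, -0.14, -0.38, 0.8, 0.61, -0.77]] back [-0.71, -0.21, -0.44, 0.88, 0.67, -0.9]
pan 20 -1 [[-0.6, -0.09, -0.49, 0.64, 0.61, 2.37], [-0.6, -0.14, -0.38, 0.8, 0.61, 2.37]] back [-0.71, -0.21, -0.44, 0.88, 0.67, 2.24]
```

```bash
cat >> h.py <<'E'
def pose(c,azd,s):
    R=frame(np.radians(azd),np.radians(45),s); return tcp(np.array(c)-.004*R[:,2],R),R
UP=np.array([0,0,1.])
def pick(c,azd,s,up=.12):
    p,R=pose(c,azd,s); grip(.085)
    manip.move_ptp(p-.1*R[:,2],R); manip.move_straight(p,velocity=.08); grip(.03,40)
    st=readout.state(); print("grasp",st["gripper_width"],st["gripper_force"],(st["tcp_pos"]-p).round(4))
    manip.move_straight(p+UP*up,velocity=.15)
def place(c,azd,s,up=.12):
    p,R=pose(c,azd,s); manip.move_ptp(p+UP*up,R); print("held",readout.state()["gripper_width"])
    manip.move_straight(p+UP*.008,velocity=.15); manip.wait(.2)
    hit=manip.move_straight(p-UP*.004,velocity=.02,until_force=4); st=readout.state()
    print("down",hit,(st["tcp_pos"]-p).round(4),st["ft_force"].round(1))
def release():
    st=readout.state(); grip(.085); manip.move_straight(st["tcp_pos"]-.11*st["ee_rot"][:,2],velocity=.12)
    print("t",readout.state()["time"])
E
python3 - <<'E'
from h import *
pick([.5555,.202,.032],16.7,1)
place([.42,.06,.028],90,-1)
cv2.imwrite("pics/side2.png",cams.snapshot("side")[100:330,200:420])
print(readout.state()["time"])
E
```

```text
grasp 0.05559644241107144 42.76633119676262 [0.0002 0.0001 0.0005]
held 0.05574285672363449
down True [ 0.0001  0.0001 -0.0005] [ 0.5 -0.1  3.9]
7.9417
```

View pics/side2.png

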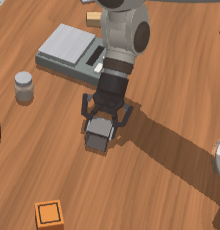

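The pot is held on its side and touches the bench at the expected height, with the mouth toward the camera. I'll release it, go over it, and regrasp it from the mouth side.

```bash
python3 - <<'E'
from h import *
release()
st=readout.state(); manip.move_straight(st["tcp_pos"]+UP*.1,velocity=.25)
p,R=pose([.42,.06,.028],270,1); manip.move_ptp(p-.1*R[:,2]+UP*.1,R)
cv2.imwrite("pics/side3.png",cv2.resize(cams.snapshot("side")[100:330,180:440],None,fx=2,fy=2))
print(readout.state()["time"])
E
```

```text
t 9.4167
11.425
```

View pics/side3.png

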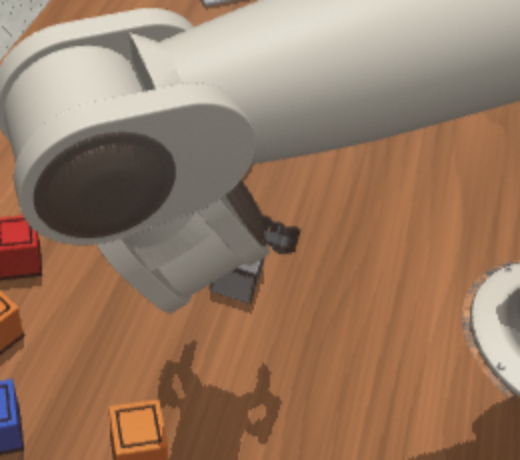

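The pot lies on its side with its mouth facing the gripper. Next I'll grasp it, roll it and set it on the pan.

```bash
python3 - <<'E'
from h import *
pick([.42,.06,.028],270,1,.15)
place([.617,-.231,.092],-8,-1)
im=cams.snapshot("scene"); cv2.imwrite("pics/scene4.png",cv2.resize(im[90:230,160:320],None,fx=3,fy=3))
print(readout.state()["time"])
E
```

```text
grasp 0.05565309193560843 42.284539164975286 [0.0001 0.0002 0.0002]
held 0.05558792146195996
down True [ 0.0002 -0.0001 -0.0001] [ 1.9 -0.8  2.9]
17.9833
```

View pics/scene4.png

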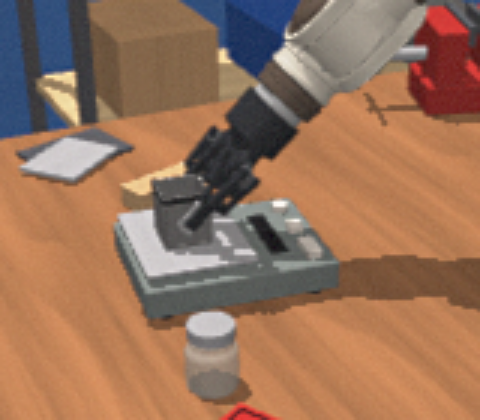

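```bash
python3 - <<'E'
from h import *
release(); grip(0.0,40)
st=readout.state(); manip.move_straight(st["tcp_pos"]+UP*.06,velocity=.2)
R=frame(np.radians(-7.9),0,1)
for n,x,y in [("oblong",.486,-.162),("round",.4715,-.271)]:
    f=lambda tip:np.array([x,y,tip+.073])
    manip.move_ptp(f(.10),R); manip.move_straight(f(.062),velocity=.1); manip.wait(.2)
    hit=manip.move_straight(f(.0465),velocity=.012,until_force=9); manip.wait(.4); st=readout.state()
    print(n,hit,"tip z",round(st["tcp_pos"][2]-.073,4),st["ft_force"].round(1),st["time"])
    cv2.imwrite(f"pics/{n}.png",cams.snapshot("side")[100:200,200:360])
    manip.move_straight(f(.10),velocity=.1)
manip.move_ptp([.40,-.05,.30],R)
s=cams.snapshot("scene");d=cams.snapshot("side")
g=lambda im,x,y,w,h,k:cv2.resize(im[y:y+h,x:x+w],None,fx=k,fy=k,interpolation=cv2.INTER_CUBIC)
a=np.hstack([g(s,180,130,110,100,3.5),g(d,210,90,110,100,3.5)])
b=np.hstack([g(cv2.imread(f"pics/{n}.png"),0,0,160,100,2.4) for n in("oblong","round")]); b=b[:,:a.shape[1]]
b=cv2.copyMakeBorder(b,0,0,0,a.shape[1]-b.shape[1],cv2.BORDER_CONSTANT)
cv2.imwrite("pics/fin.png",np.vstack([a,b])[:600]); print(readout.state()["time"])
E
```

```text
t 19.4583
oblong True tip z 0.0487 [-0.9  1.   4.7] 25.45
round True tip z 0.0486 [-1.8  0.6  5.6] 28.875
30.725
```

View pics/fin.png

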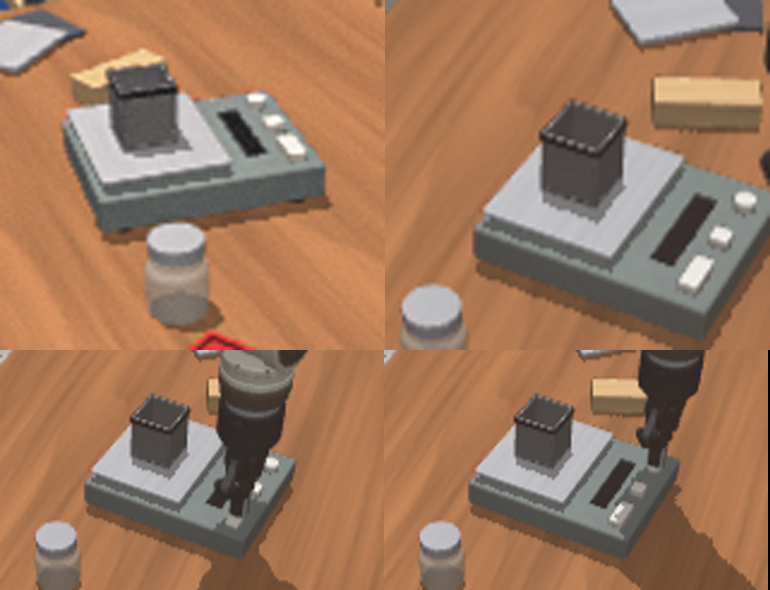

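The final views show the pot mouth-up well inside the pan, all keys back up, and the jar and offcut where they were. Both presses reached the stop: each tripped the 9 N limit, against 5 N for fully down, with the fingertip at 48.7 and 48.6 mm against 49 mm for a key at its stop.

```bash
python3 -c "
from bench import manip
print(manip.hand_in())"
```

```text
the job is handed in; nothing more can be done
None
```

The job is handed in at about 31 s of the 72 s allowed: the pot stands mouth-up and released on the scale's pan, and the oblong key then the round key were pressed to the stop, with the square key never pressed.

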